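# Load and hold a leaf drill jig

### The arm

A 6-joint arm with a two-finger parallel gripper is mounted at the origin on the work surface. World frame = base frame: x ahead of the robot, y to its left, z up, the work surface at z = 0. Lengths are in m, angles in degrees, forces in N, time in s.
With the tool pointing down it reaches from about 0.3 to 0.875 m from the base axis. Payload 4.2 kg.
Tool frame: the origin (TCP) lies midway between the tips of the shut fingers; the grasp point (between the pads) lies 19 mm behind it; z points along the fingers, y is the line along which they close (so a half turn about z gives the same grasp; the last joint's range is limited). The gripper opens to 85 mm and grips with 20 to 120 N. Pads are 22 mm wide; open, the fingers measure 114 mm over their backs; the gripper's body (76 mm by 85 mm) begins 54 mm behind the grasp point. The pads swing forward as they close: fully open they stand 13 mm farther back than shut.
Start: joints at [64.859, 18.312, 89.639, -0, 72.044, -1.146], TCP at [0.234, 0.525, 0.231] pointing down, gripper open.
Joint ranges: [-177.97, 177.97], [-48.28, 115.42], [12.27, 149.76], [-77.06, 257.06], [2.81, 150.46], [-146.56, 146.56]. Speed limits (degrees/s): [147.25, 147.25, 180, 180, 180, 180].

### API

Orientations are given as [roll, pitch, yaw] about the fixed x, y, z axes, in that order (R = Rz(yaw) Ry(pitch) Rx(roll)).
In Python, from bench import robot gives the robot as it stands.
- The arm moves only by the shell command python3 -m inch 'ROWS' [FORCE]. ROWS is text: rows parted by semicolons, each of 5 numbers parted by spaces: the opening, from 0 (shut) to 1 (fully open), then the shift along the tool's x, y, z in m, then the turn about the tool's z in rad. In form: claw dx dy dz twist; .... A call has 1 to 20 rows; each row shifts and turns the commanded pose from where the row before left it, along the tool's axes as they then stand; what a row does not reach is not made up. A row lasts 1/8 s, in which the tool goes at most 62.5 mm and 10.7 degrees, less where a joint would pass 70% of its speed; a pose out of reach is approached as far as the arm can. A call with a gripper value outside its range is refused whole. The fingers move at their own pace and stop on an object; FORCE is the grip in N (left out, the last holds). Time passes only in rows, so rows that do not move let the fingers close. It gives the time, the measured TCP pose, the force, the opening and the grip force at its end, in the units of the state.
- robot.sense(): the state, without advancing time (a new reading comes with each control period).
- robot.camera(name): name is "scene" or "side" or "wrist"; returns the picture (480x640x3 uint8, red, green, blue); there is no depth.
- robot.calibration(name): a dict with "mtx" (3x3 intrinsics, pixels), "R" (3x3) and "t" (3): a world point X has camera coordinates R X + t. Camera axes: x right, y down, z forward; pixel columns grow to the right and rows downward; lengths in m; the calibration is good to about 2 mm. A picture is of the moment at which its call begins: read the wrist's pose just before it. calibration takes no time and is no camera call; for the wrist camera it gives the pose at the moment of the call.
- robot.hand_in(): hands the job in; it is judged then, once.
The state is a dict: "clock": time; "qpos": joint angles; "qd": joint speeds; "tau": joint torques, N m; "tcp_pos": TCP position; "ee_rot": TCP orientation; "contact_force": force on the tool from outside, world axes, zero at the start; "wrist_torque": the same for the moment, N m; "opening": finger opening in m; "grasp_force": force on a finger pad.
Only numpy, scipy, OpenCV 4.12 (cv2) and the standard library are available. Lean on these libraries where they do the work, as an engineer would, in place of code of your own. Each camera call takes 0.05 s, during which the arm holds its last target. There are 200 camera calls.

### The job

Get the jig ready for drilling: slip the round mount with the upright socket over the jig's locating post so that it lies flat on the base, and swing the hinged leaf down over it. Then take the shouldered locating pin from the wooden punch block, push it down through the hole in the leaf into the base until its shoulder bears on the leaf and the leaf is fully shut against its lift springs. Finish while still gripping the pin and pressing it down, because the springs lift the leaf as soon as you let go; leave everything else where it is.

Things in the scene. Friction and masses are not known exactly. Their poses are not given: they have to be found in the camera images.
- post_foot (a point): Leaf drill jig, dark steel base 110 x 170 mm fixed to the bench, its top 30 mm up. This point: foot of the steel locating post, at the base top. Post 9 mm thick, 20 mm tall, upper 6 mm tapering to 4 mm. Jig axes: z up, x along the hinge, +y to the hinge, whose axis is 75 mm from the post and 6.5 mm above the base top. The open leaf stands there: come down with the jaws closing along x.
- base_hole (a point): Mouth centre of the pin hole in the jig's raised rest block, 67 mm from the post at -y, 36.5 mm above the bench; hole 12 mm wide, straight down to the bench. A spring plunger stands out of the block 34 mm either side of it along x. Axes as the jig's.
- leaf_hinge (a point): Middle of the jig's hinge axis (a line along the jig's x, 36.5 mm above the bench); axes as the jig's. The leaf is an aluminium plate 100 mm along the hinge, 10 mm thick, reaching 162 mm from the hinge axis, plus a thumb tab 30 mm wide to 175 mm; the axis lies in its underside plane. A 40 mm window, centred 75 mm from the axis, passes the mount's socket.
- leaf (a joint): Leaf angle: 0 fully shut (level, down on the rest block), 1.57 upright, stop 1.85; starts upright or leaning back. The stiff, damped hinge holds it where it is left from about 1.2 to 1.8; lower down it sinks slowly by its own weight (0.38 kg) till it rests on the spring plungers at about 0.04. From there to 0 takes about 8 N at the pin hole.
- leaf_hole (a point): Centre of the leaf's 12 mm pin hole at the leaf's outer face (its upper face when shut), 142 mm from the hinge axis. Moves with the leaf; its axes are the leaf's, equal to the jig's when shut.
- mount_center (a point): The mount: metal disc 64 mm across, 5 mm thick, beaded rim, with an upright round socket tube in the middle, 20 mm outside, standing 16 mm above the disc; 12 mm bore right through. 21 mm tall, 0.17 kg. This point: on its axis half-way up, 10.5 mm above its underside. It lies, tube up, in a wooden tray beside a plain flat ring that is not used.
- pin_grip (a point): Locating pin, steel, upright in one of the punch block's holes, shoulder on the block's top. From below: shank 9 mm thick, 40 mm long with a 7 mm tapered nose; shoulder disc 24 mm across, 5 mm thick; plain round grip 16 mm thick, 33 mm long; 78 mm in all, 0.09 kg. This point: on the axis half-way up the grip, 62 mm above the tip, z up along the pin.
- pin_tip (a point): Tip of the locating pin's nose, on its axis, 40 mm below the underside of the shoulder.
- pin: The same locating pin as a whole, origin at its tip.
- pin_block: Wooden punch block 170 x 70 x 45 mm, fixed; origin at the centre of its underside. Three holes 13 mm wide go through it, in a row along its x, at -50, 0 and 50 mm. They hold the locating pin, a flat punch (10 mm rod, 88 mm tall) and a doming punch (10 mm rod with a 20 mm ball end, 86 mm tall), in any order.
- tray: Wooden tray 190 x 110 mm, walls 16 mm high, floor 4 mm thick, fixed; origin at the centre of its underside. Mount and ring lie in it side by side along its x, 90 mm apart.
- ring_blank: Plain flat metal ring in the tray, 62 mm across, 44 mm hole, 6 mm thick. Leave it.
- flat_punch: Flat punch in the block, origin at its lower end. Leave it.
- doming_punch: Doming punch (ball end) in the block, origin at its lower end. Leave it.
- chasing_hammer: Hammer lying beyond the jig. Leave it.
- pitch_bowl: Heavy terracotta bowl, 148 mm across, 50 mm tall, beyond the jig on the left. Leave it.
- sheet_roll: Upright roll of sheet metal with a red band, 84 mm across, 120 mm tall, far right. Leave it.
- tin_cup: Tin cup, 68 mm across, 70 mm tall, beyond the jig. Leave it.
- bench_brush: Brush with a wooden handle, 200 mm long, 20 mm tall, lying on the left beside the jig. Leave it.
There are look-alikes about, which are no part of the job. What is meant by the part that bears mount_center is not green, and is the larger of those in its own colour.

How it is judged:
By the outcome, as a careful person would: the job done as asked, in the order asked, and still so for the second after the job is handed in, while the arm keeps its last pose, push and grip.
It also fails if it takes over 72 s, if anything falls off the work surface, if the arm or the gripper's body presses on something with over 40 N, if the wrist force passes 120 N, or if a joint passes its speed limit or range.

## Working session

There is one attempt and no reset: what is moved stays moved. The work goes in short steps, Python scripts to look and compute and a shell command to move; the robot and the scene stay as the last step left them, time stands still between calls to the robot, and variables do not carry over. Pictures are saved under pics/ and viewed, at most 10 in all, crops included, and the job is handed in when it is done.

```bash
mkdir -p pics; ls; python3 - <<'E'
from bench import robot
import cv2
for n in ("scene","side"):
    cv2.imwrite(f"pics/{n}0.png",robot.camera(n)[:,:,::-1])
    c=robot.calibration(n);print(n,c["mtx"].tolist(),(-c["R"].T@c["t"]).round(3))
print(robot.sense())
E
```

```text
pics
scene [[618.8980475330295, 0.0, 315.969422949075], [0.0, 618.8980475330295, 253.0896205858773], [0.0, 0.0, 1.0]] [1.431 0.479 1.279]
side [[483.32495350174247, 0.0, 324.5712767371544], [0.0, 483.32495350174247, 231.04897892196655], [0.0, 0.0, 1.0]] [ 0.205 -0.833  0.687]
{'clock': 0.1, 'qpos': array([ 6.48587035e+01,  1.83482851e+01,  8.96986510e+01, -1.96285285e-03,
        7.20436777e+01, -1.14600178e+00]), 'qd': array([-0.04786673, -0.09990252, -0.02429579,  0.01728869, -0.11299077,
        0.07003578]), 'tau': array([-2.76447486e-05, -4.16406798e+01, -2.34706235e+01, -2.15349319e-04,
        4.88156889e-03,  1.52804182e-05]), 'tcp_pos': array([0.23366309, 0.52492663, 0.23056844]), 'ee_rot': array([-1.79909367e+02,  5.36229351e-05,  1.56005312e+02]), 'contact_force': array([-1.09628356,  0.14560042, -0.19860638]), 'wrist_torque': array([-0.01228444, -0.00429725, -0.02007028]), 'grasp_force': 0.0, 'opening': 0.08566364912245963}
```

View pics/scene0.png

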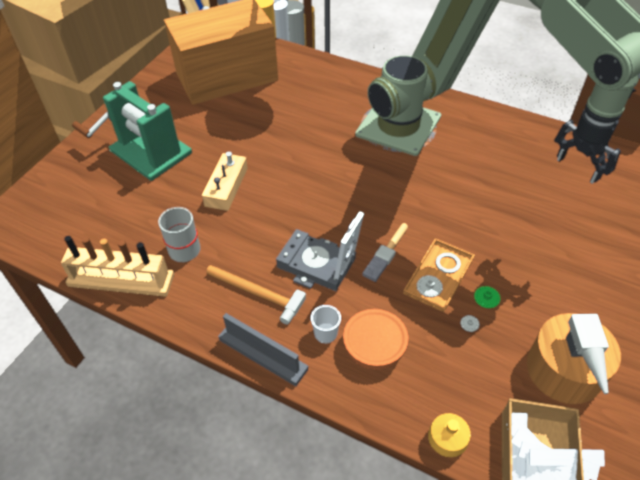

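View pics/side0.png

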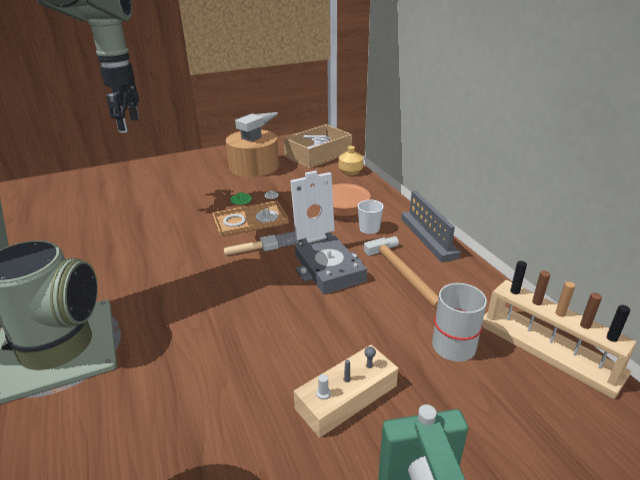

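The scene shows the jig at about (316,258) with its leaf upright at (350,245). The tray is at (440,275), with the mount at (430,287) and the ring at (448,262). The punch block is at (225,180), with the shouldered pin at (229,158). The side view agrees: mount (267,215), post seat (330,258), pin (323,385).

```bash
cat > h.py <<'E'
import numpy as np, cv2
from bench import robot
def ray(c,uv):
    d=c["R"].T@np.linalg.solve(c["mtx"],[uv[0],uv[1],1.]); return -c["R"].T@c["t"],d
def onz(c,uv,z):
    o,d=ray(c,uv); return (o+d*(z-o[2])/d[2])
def proj(c,X):
    p=(np.asarray(X)@c["R"].T+c["t"])@c["mtx"].T; return p[...,:2]/p[...,2:]
def tooldelta(dw):
    from scipy.spatial.transform import Rotation as Ro
    return Ro.from_euler('xyz',robot.sense()["ee_rot"],degrees=True).as_matrix().T@dw
E
python3 - <<'E'
from h import *
s,d=robot.calibration("scene"),robot.calibration("side")
for n,a,b,z in [("mount",(430,286),(267,214),.025),("post",(316,254),(330,257),.04),("pin",(229,157),(323,380),.07),("ring",(448,262),(234,220),.01),("flat",(223,172),(347,362),.088),("dome",(217,183),(370,353),.086),("green",(487,296),(241,198),.005)]:
    print(n,onz(s,a,z).round(3),onz(d,b,z).round(3))
print(robot.calibration("wrist")["R"].round(3),robot.calibration("wrist")["t"].round(3))
im=robot.camera("scene")[:,:,::-1]; im2=robot.camera("side")[:,:,::-1]
a=cv2.resize(im[200:320,250:450],None,fx=4,fy=4,interpolation=2)[:, :400]
a=cv2.resize(im[205:295,270:370],(400,360),interpolation=2)
b=cv2.resize(im2[165:295,285:385],(400,520),interpolation=2)
c=cv2.resize(im[145:215,195:255],(400,467)[:2],interpolation=2)[:240]
o=np.zeros((600,800,3),np.uint8);o[:360,:400]=a;o[:520,400:]=b;o[360:600,:400]=c
cv2.imwrite("pics/c.png",o)
E
```

```text
mount [0.543 0.311 0.025] [0.523 0.285 0.025]
post [0.591 0.021 0.04 ] [0.586 0.006 0.04 ]
pin [ 0.414 -0.346  0.07 ] [ 0.414 -0.342  0.07 ]
ring [0.442 0.323 0.01 ] [0.438 0.318 0.01 ]
flat [ 0.486 -0.317  0.088] [ 0.459 -0.339  0.088]
dome [ 0.527 -0.311  0.086] [ 0.503 -0.335  0.086]
green [0.494 0.443 0.005] [0.492 0.444 0.005]
[[ 0.406  0.914 -0.001]
 [ 0.873 -0.388  0.297]
 [ 0.271 -0.122 -0.955]] [-0.575 -0.038  0.378]
```

View pics/c.png

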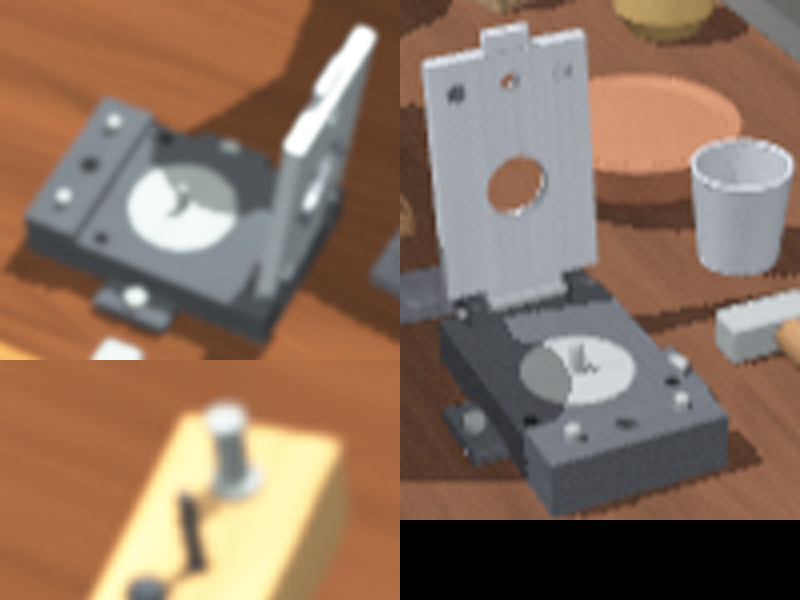

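The crop shows the jig hinged roughly toward +y, with base hole (292,246), post (315,257) and plungers (298,235) and (286,254) in the scene view. The pin is at the -y/near end of its block. I'll go look over the mount with the wrist camera.

```bash
python3 -m inch '0.5 -.05 -.011 0 0;0.5 -.05 -.011 0 0;0.5 -.05 -.011 0 0;0.5 -.05 -.011 0 0;0.5 -.05 -.011 0 0;0.5 -.05 -.011 0 0;0.5 -.05 -.011 0.02 0;0.5 -.01 -.006 0.03 0;0.5 0 0 0 0;0.5 0 0 0 0'
python3 - <<'E'
from h import *
s,d=robot.calibration("scene"),robot.calibration("side")
for n,a,b,z in [("post",(315,257),(330,257.5),.03),("hole",(292.5,246),(341.2,270.7),.0365),("pl1",(298.5,235.5),(327.5,0),.04)]:
    print(n,onz(s,a,z).round(3),onz(d,b,z).round(3))
c=robot.calibration("wrist");cv2.imwrite("pics/w1.png",robot.camera("wrist")[:,:,::-1])
np.savez("w1.npz",**c)
E
```

```text
clock: 1.45
tcp_pos: [0.529, 0.3039, 0.1822]
ee_rot: [179.9, 0.0, 156.0]
contact_force: [0.4, 0.5, 0.3]
opening: 0.0428
grasp_force: 0.0
post [0.593 0.019 0.03 ] [0.591 0.017 0.03 ]
hole [ 0.592 -0.047  0.036] [ 0.588 -0.049  0.036]
pl1 [ 0.557 -0.048  0.04 ] [2.56  4.377 0.04 ]
```

View pics/w1.png

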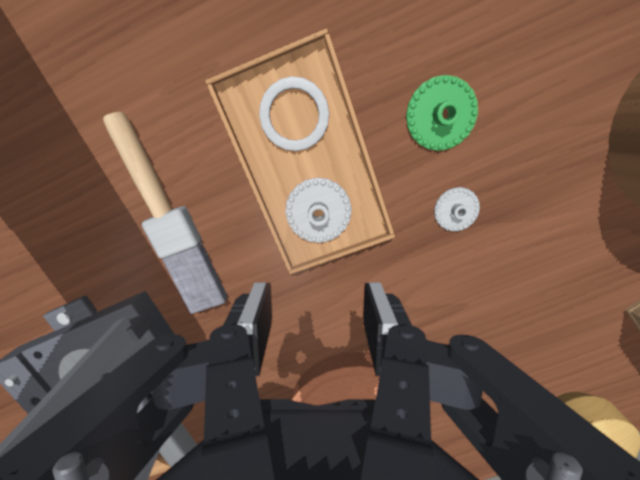

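The wrist view shows the mount's disc centred at about (318,211) with its tube top near (319,213). The ring is at (294,114). The green and small grey look-alikes lie outside the tray.

```bash
python3 - <<'E'
from h import *
c=dict(np.load("w1.npz"))
m=onz(c,(318.5,210.5),.007);t=onz(c,(318.5,213.5),.025)
print("disc",m.round(4),"tube",t.round(4),"width",np.linalg.norm(onz(c,(286,211),.007)-onz(c,(351,211),.007)), "ring",onz(c,(294,114),.008).round(4))
s=robot.sense();print(s["tcp_pos"],s["qpos"].round(1),tooldelta(m-s["tcp_pos"]).round(4),tooldelta(t-s["tcp_pos"]).round(4))
d=robot.calibration("side");o,r=ray(d,(312.5,185.5));X=o+r*(.594-o[0])/r[0];print("leafhole",X.round(3), "hinge y,z", .018+.075,.0365)
for n,uv,z in [("p1",(63,318),.04),("p2",(11,383),.04)]: print(n,onz(c,uv,z).round(4))
E
```

```text
disc [0.5285 0.3068 0.007 ] tube [0.5271 0.3073 0.025 ] width 0.06255275986433408 ring [0.4398 0.3224 0.008 ]
[0.52904473 0.30416308 0.1827375 ] [ 28.8  23.3  89.2   0.   67.4 -37.3] [0.0017 0.0018 0.1757] [0.0032 0.0017 0.1577]
leafhole [0.594 0.122 0.171] hinge y,z 0.093 0.0365
p1 [0.5184 0.0448 0.04  ]
p2 [ 0.5587 -0.0494  0.04  ]
```

```bash
python3 -m inch '0.5 .0025 .0018 .04 0;0.5 0 0 .05 0;0.5 0 0 .04 0;0.5 0 0 .02 0;0.5 0 0 .01 0;0.5 0 0 .009 0;0.5 0 0 0 0' 40
python3 -m inch '0 0 0 0 0;0 0 0 0 0;0 0 0 0 0;0 0 0 0 0;0 0 0 0 0;0 0 0 0 0' 40
```

```text
clock: 2.38
tcp_pos: [0.5275, 0.3061, 0.0127]
ee_rot: [180.0, 0.0, 156.0]
contact_force: [0.5, -1.1, 0.4]
opening: 0.0425
grasp_force: 0.0
clock: 3.12
tcp_pos: [0.5279, 0.306, 0.0134]
ee_rot: [179.9, 0.1, 156.0]
contact_force: [-0.9, -0.8, 6.0]
opening: 0.0179
grasp_force: 39.1
```

```bash
python3 -m inch '0 0 0 -.005 0;0 0 0 -.02 0;0 0 0 -.05 0;0 0 0 -.06 0.16;0 0 0 -.06 .16;0 0 0 -.06 .16;0 0 0 -.015 .16;0 0 0 0 .17;0 0 0 0 .17;0 0 0 0 .17;0 0 0 0 0;0 0 0 0 0'
python3 - <<'E'
from h import *
s=robot.sense();print(tooldelta(np.array([.592,.018,.12])-s["tcp_pos"]).round(4))
cv2.imwrite("pics/w2.png",robot.camera("wrist")[:,:,::-1]);np.savez("w2.npz",**robot.calibration("wrist"))
E
```

```text
clock: 4.62
tcp_pos: [0.5273, 0.3057, 0.282]
ee_rot: [-180.0, 0.0, 90.2]
contact_force: [-0.0, 0.0, -2.1]
opening: 0.0179
grasp_force: 39.4
[-0.2879  0.0635  0.1621]
```

View pics/w2.png

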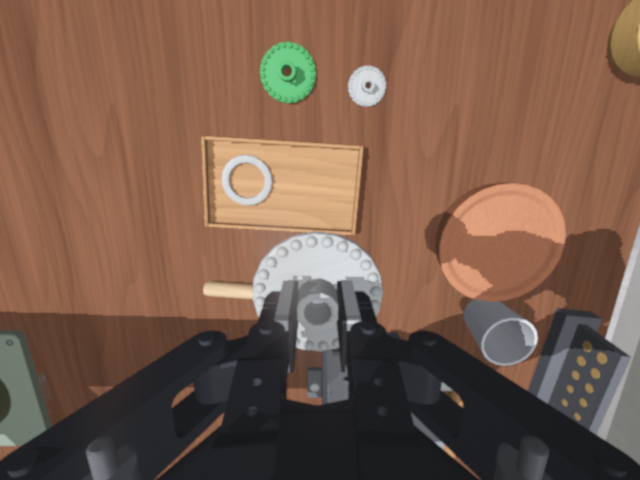

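The mount is held square with its bore at about (318,312). Next I'll overfly the jig, with the tool past the post, so the camera sees the post, block and plungers from above.

```bash
python3 -m inch '0 -.04 .01 0 0;0 -.05 .01 0 0;0 -.05 .01 0 0;0 -.05 .01 0 0;0 -.05 .01 0 0;0 -.05 .0135 0 0;0 -.05 0 0 0;0 -.03 0 0 0;0 0 0 0 0;0 0 0 0 0;0 0 0 0 0'
python3 - <<'E'
from h import *
c=dict(np.load("w2.npz"));
c2=robot.calibration("wrist")
im=robot.camera("wrist")[:,:,::-1];cv2.imwrite("pics/w3.png",im);np.savez("w3.npz",**c2)
E
```

```text
clock: 6.05
tcp_pos: [0.5917, -0.0631, 0.2824]
ee_rot: [180.0, -0.0, 90.2]
contact_force: [0.6, -0.5, -1.3]
opening: 0.0177
grasp_force: 39.4
```

View pics/w3.png

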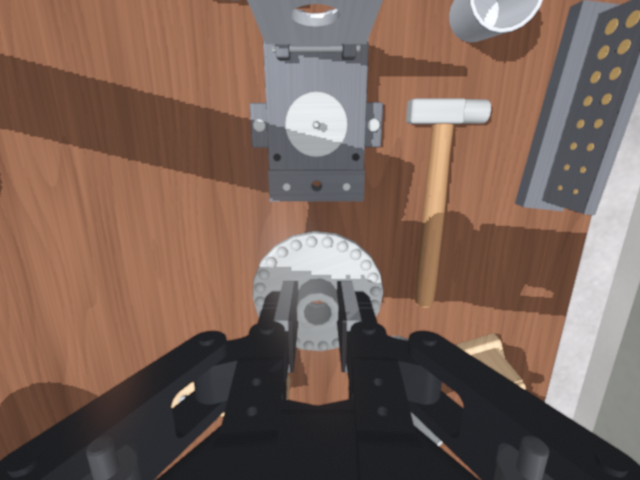

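The overhead view shows the jig square-on: post (317,125), white seat (316,125), base hole (317,185), plungers (287,187) and (347,187). The leaf leans back at the top, and the held tube's bore is at (318,313).

```bash
python3 - <<'E'
from h import *
c=dict(np.load("w3.npz"));im=cv2.imread("pics/w3.png");g=cv2.cvtColor(im,6)
sub=lambda y0,y1,x0,x1,f:(lambda ys,xs:(xs.mean()+x0,ys.mean()+y0,len(xs)))(*np.nonzero(f(g[y0:y1,x0:x1])))
d=sub(85,165,280,355,lambda a:a>165);p1=sub(180,195,280,294,lambda a:a>140);p2=sub(180,195,340,354,lambda a:a>140);h=sub(178,192,310,324,lambda a:a<60)
print(d,p1,p2,h)
print("seat",onz(c,d,.030),"\np1",onz(c,p1,.0385),"p2",onz(c,p2,.0385),"\nhole",onz(c,h,.0365),"post top",onz(c,(317.5,125),.05))
s=robot.sense();print(s["tcp_pos"])
zt=s["tcp_pos"][2]
# tube: top face visible ellipse centre / bore
t=onz(c,(318,312.5),zt+.0116);print("tube top",t,"rim l,r",onz(c,(254,291),zt-.006),onz(c,(383,291),zt-.006), "rim far",onz(c,(318,233),zt-.006))
cv2.imwrite("pics/z.png",np.hstack([cv2.resize(im[270:360,260:380],(480,360),interpolation=2),cv2.resize(im[80:200,260:366],(318,360),interpolation=2)]))
E
```

```text
(np.float64(316.1335292197192), np.float64(122.21351616062684), 3063) (np.float64(286.1764705882353), np.float64(186.64705882352942), 34) (np.float64(346.02941176470586), np.float64(186.38235294117646), 34) (np.float64(316.5), np.float64(187.375), 24)
seat [0.5902156  0.02128643 0.03      ] 
p1 [ 0.55613738 -0.04908425  0.0385    ] p2 [ 0.62469113 -0.04851472  0.0385    ] 
hole [ 0.59087375 -0.05011615  0.0365    ] post top [0.5917122  0.01811449 0.05      ]
[ 0.59167684 -0.0630407   0.28234045]
tube top [ 0.59189627 -0.06224987  0.29394045] rim l,r [ 0.5610584  -0.06094905  0.27634045] [ 0.62331296 -0.06071661  0.27634045] rim far [ 0.59180323 -0.03155742  0.27634045]
```

View pics/z.png

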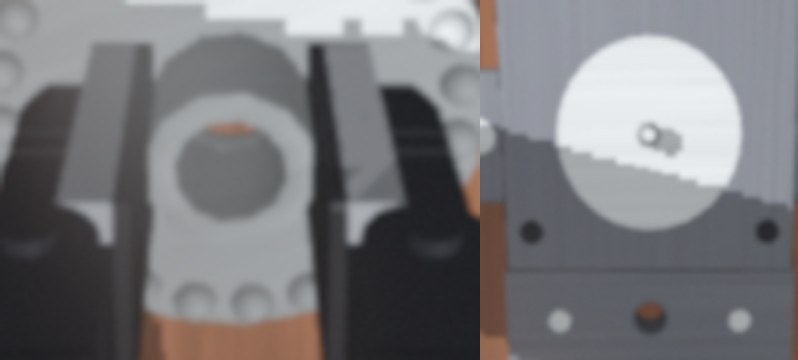

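```bash
python3 -m inch '0 .04 -.0014 0.02 0;0 .04 0 0.04 0;0 0 0 .05 0;0 0 0 .05 0;0 0 0 .04 0;0 0 0 .016 0;0 0 0 0 0;0 0 0 0 0'
python3 - <<'E'
from h import *
s=robot.sense();print(s["tcp_pos"],s["contact_force"],s["wrist_torque"])
im=robot.camera("scene")[205:295,270:370,::-1];i2=robot.camera("side")[195:295,285:385,::-1]
cv2.imwrite("pics/v4.png",np.hstack([cv2.resize(im,(400,360),interpolation=2),cv2.resize(i2,(400,400),interpolation=2)[:360]]))
E
python3 -m inch '0 0 0 .004 0;0 0 0 .004 0;0 0 0 .004 0;0 0 0 0 0'
```

```text
clock: 7.1
tcp_pos: [0.5916, 0.016, 0.0681]
ee_rot: [179.8, -0.0, 90.1]
contact_force: [0.0, -0.2, -2.4]
opening: 0.0178
grasp_force: 39.4
[0.59157531 0.01604459 0.06812181] [ 0.03684797 -0.2343776  -2.35036513] [ 0.03106843 -0.03115249 -0.02906283]
clock: 7.7
tcp_pos: [0.5901, 0.0162, 0.0539]
ee_rot: [-180.0, -0.0, 90.1]
contact_force: [0.1, 1.9, -1.9]
opening: 0.018
grasp_force: 39.4
```

```bash
python3 -m inch '0 .0007 0 .003 0;0 0 0 .004 0;0 0 0 .003 0;0 0 0 .002 0;0 0 0 .001 0;0 0 0 0 0'
```

```text
clock: 8.45
tcp_pos: [0.5901, 0.0169, 0.0413]
ee_rot: [-180.0, -0.0, 90.1]
contact_force: [-0.9, 3.7, -0.0]
opening: 0.0175
grasp_force: 39.6
```

```bash
python3 -m inch '0 .0008 0 .001 0;0 0 0 .001 0;0 0 0 .0005 0;0 0 0 0 0;0 0 0 0 0'
```

```text
clock: 9.07
tcp_pos: [0.5901, 0.0172, 0.0394]
ee_rot: [180.0, 0.0, 90.1]
contact_force: [-2.7, 0.1, 5.6]
opening: 0.0183
grasp_force: 40.1
```

Seated: 5.6 N of upward contact at the expected height. Releasing, then going over and behind the leaf.

```bash
python3 -m inch '0.4 0 0 0 0;0.4 0 0 0 0;0.4 0 0 0 0;0.4 0 0 -.01 0;0.4 0 0 -.03 0;0 0 0 -.06 0;0 0 0 -.06 0;0 0 0 -.055 0;0 .05 0 0 0;0 .055 0 0 0;0 .058 0 0 0;0 0 0 0.02 0;0 0 0 .05 0;0 0 0 0 0;0 0 0 0 0'
python3 - <<'E'
from h import *
im=robot.camera("scene")[205:295,270:370,::-1];i2=robot.camera("side")[165:295,285:385,::-1]
cv2.imwrite("pics/v5.png",np.hstack([cv2.resize(im,(400,360),interpolation=2),cv2.resize(i2,(400,520),interpolation=2)[:360]]))
o=np.zeros((520,800,3),np.uint8);o[:360,:400]=cv2.resize(im,(400,360),interpolation=2);o[:,400:]=cv2.resize(i2,(400,520),interpolation=2);cv2.imwrite("pics/v5.png",o)
E
```

```text
clock: 10.95
tcp_pos: [0.5908, 0.1805, 0.1858]
ee_rot: [179.8, -0.0, 90.1]
contact_force: [0.5, -0.5, 0.9]
opening: -0.0002
grasp_force: 0.0
```

View pics/v5.png

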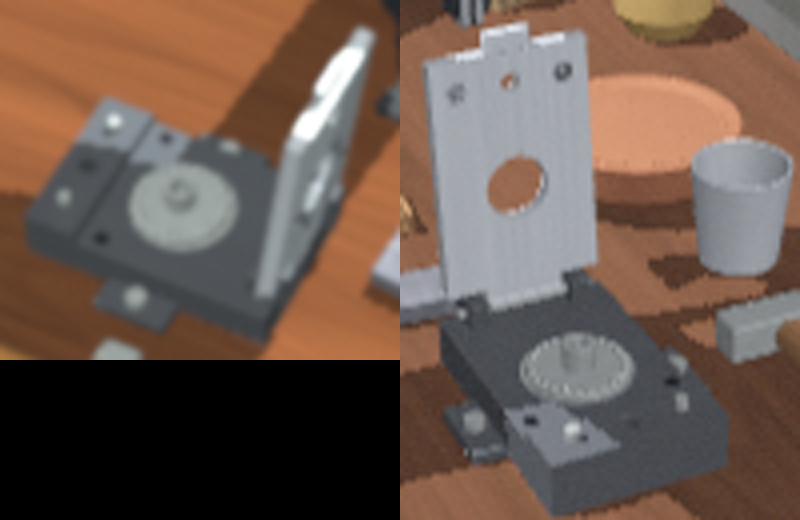

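Both views show the mount flat on its seat with the post inside the tube, and the leaf still leaning back. Next I'll push the leaf over along its arc.

```bash
python3 -m inch '0 -.02 0 .003 0;0 -.015 0 .002 0;0 -.015 0 0 0;0 -.015 0 0 0;0 -.015 0 0 0;0 -.015 0 0 0;0 -.015 0 0.001 0;0 -.012 0 .002 0'
python3 -m inch '0 -.013 0 .005 0;0 -.013 0 .006 0;0 -.012 0 .007 0;0 -.012 0 .009 0;0 -.011 0 .010 0;0 -.011 0 .011 0;0 0 0 0 0'
python3 - <<'E'
from h import *
im=robot.camera("scene")[205:295,270:370,::-1];i2=robot.camera("side")[165:295,285:385,::-1]
o=np.zeros((520,800,3),np.uint8);o[:360,:400]=cv2.resize(im,(400,360),interpolation=2);o[:,400:]=cv2.resize(i2,(400,520),interpolation=2);cv2.imwrite("pics/v6.png",o)
E
```

```text
clock: 12.05
tcp_pos: [0.5897, 0.0572, 0.1754]
ee_rot: [-180.0, 0.0, 90.1]
contact_force: [-0.3, 0.7, -0.6]
opening: 0.0
grasp_force: 0.5
clock: 12.92
tcp_pos: [0.5894, -0.0145, 0.1264]
ee_rot: [-179.9, 0.0, 90.1]
contact_force: [-0.2, 0.2, -0.0]
opening: 0.0002
grasp_force: 0.0
```

View pics/v6.png

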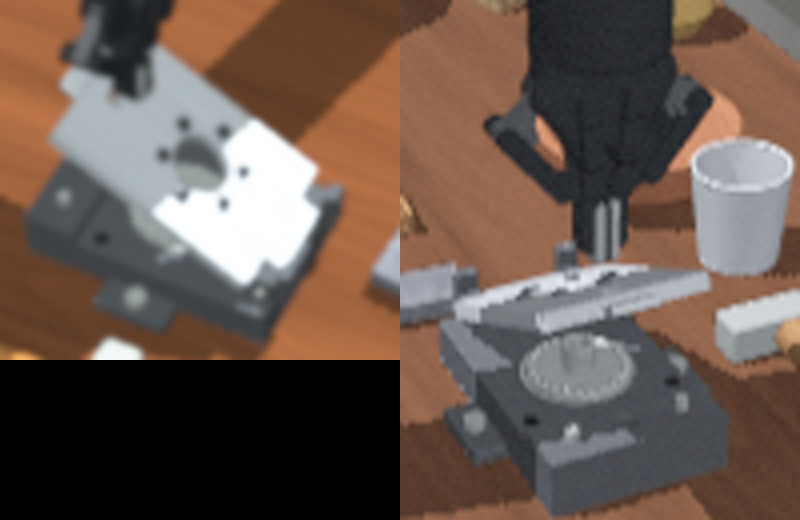

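The leaf is below 30° and sinking freely onto the mount, with the window lined up over the socket. Next is the pin.

```bash
python3 -m inch '0.5 0 0 -.05 0;0.5 0 -.01 -.04 0;0.5 -.05 -.03 0 0;0.5 -.05 -.03 0 0;0.5 -.05 -.03 0 0;0.5 -.05 -.03 0 0;0.5 -.05 -.03 0 0;0.5 -.05 -.03 0 0;0.5 -.025 0 0 0;.5 0 0 0 .17;.5 0 0 0 .17;.5 0 0 0 .17;.5 0 0 0 .17;.5 0 0 0 .17;.5 0 0 0 .17;.5 0 0 0 .17;.5 0 0 0 .17;.5 0 0 0 0;.5 0 0 0 0'
python3 - <<'E'
from h import *
s=robot.calibration("scene");print("scene est",onz(s,(228.7,153),.083),onz(s,(230.5,163),.0475))
c=robot.calibration("wrist");im=robot.camera("wrist")[:,:,::-1];cv2.imwrite("pics/w7.png",im);np.savez("w7.npz",**c)
P=[.414,-.344]
for z in (.045,.083): print(proj(c,np.array(P+[z])))
g=cv2.cvtColor(im,6)
cl=cv2.HoughCircles(cv2.medianBlur(g,3),cv2.HOUGH_GRADIENT,1.5,15,param1=120,param2=22,minRadius=6,maxRadius=40)
for x in cl[0][:12]: print(x, g[int(x[1]),int(x[0])],onz(c,x[:2],.083).round(4),onz(c,x[:2],.05).round(4))
E
```

```text
clock: 15.4
tcp_pos: [0.4014, -0.3388, 0.2179]
ee_rot: [180.0, -0.0, 12.4]
contact_force: [0.1, -0.6, 0.1]
opening: 0.0426
grasp_force: 0.0
scene est [ 0.41182275 -0.34699833  0.083     ] [ 0.4142474 -0.3447709  0.0475   ]
[326.39064135 200.91736217]
[327.56865413 210.08334889]
[332.25      84.75      13.200001] 87 [ 0.5091 -0.3258  0.083 ] [ 0.5132 -0.3263  0.05  ]
[347.25      74.25      30.900002] 163 [ 0.5186 -0.3351  0.083 ] [ 0.5237 -0.3367  0.05  ]
[171.75 423.75  32.4 ] 37 [ 0.1577 -0.2367  0.083 ] [ 0.1197 -0.2266  0.05  ]
[462.75     368.25      34.050003] 43 [ 0.2879 -0.5085  0.083 ] [ 0.2655 -0.5308  0.05  ]
[170.25 371.25  35.85] 39 [ 0.223  -0.2294  0.083 ] [ 0.1928 -0.2184  0.05  ]
[416.25     344.25      32.550003] 33 [ 0.3043 -0.4559  0.083 ] [ 0.2839 -0.472   0.05  ]
[317.25      98.25      32.550003] 233 [ 0.4974 -0.3168  0.083 ] [ 0.5001 -0.3162  0.05  ]
[401.25     353.25      30.900002] 33 [ 0.2916 -0.4448  0.083 ] [ 0.2696 -0.4596  0.05  ]
[354.75 138.75  22.5 ] 233 [ 0.4747 -0.3521  0.083 ] [ 0.4747 -0.3557  0.05  ]
[464.25     423.75      34.199997] 46 [ 0.2229 -0.5334  0.083 ] [ 0.1928 -0.5587  0.05  ]
[450.75 390.75  22.2 ] 100 [ 0.2598 -0.5059  0.083 ] [ 0.2341 -0.5279  0.05  ]
[515.25 317.25  37.5 ] 111 [ 0.352  -0.5369  0.083 ] [ 0.3373 -0.5626  0.05  ]
```

View pics/w7.png

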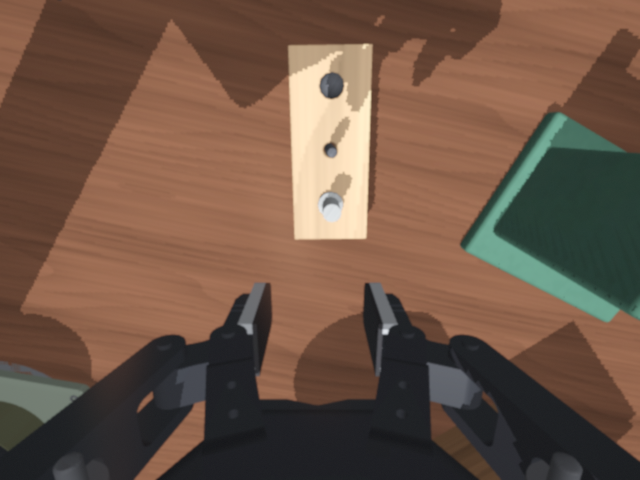

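The pin's shoulder disc is at about (331,206) and its grip top at (331,211). The flat punch is at (331,150) and the ball punch at (332,85). The row runs along the tool's x.

```bash
python3 - <<'E'
from h import *
c=dict(np.load("w7.npz"));im=cv2.imread("pics/w7.png");hsv=cv2.cvtColor(im,40)
r=hsv[180:232,312:352];m=(r[...,1]<50)&(r[...,2]>110);ys,xs=np.nonzero(m);print("bbox",xs.min()+312,xs.max()+312,ys.min()+180,ys.max()+180,xs.mean()+312,ys.mean()+180)
for i,row in enumerate(m): print(i+180,''.join('#' if v else '.' for v in row)) if row.any() else 0
s=robot.sense()
for uv,z in [((331,206),.05),((331.3,211),.083)]:
    X=onz(c,uv,z);print(X.round(4),tooldelta(X-s["tcp_pos"]).round(4))
E
```

```text
bbox 317 343 192 222 330.56313993174064 206.59897610921502
192 ..............#########.................
193 ............#############...............
194 ..........#################.............
195 .........###################............
196 .........####################...........
197 ........######################..........
198 .......#########...###########..........
199 .......#######.......#########..........
200 ......#######........##########.........
201 ......#######.......###########.........
202 ......######.......############.........
203 ......######....################........
204 .....#######..##################........
205 .....#######.###################........
206 .....##########################.........
207 ......#########################.........
208 ......#########################.........
209 ......#########################.........
210 .......#######################..........
211 .......#######################..........
212 ........######################..........
213 .........#####################..........
214 ..........####################..........
215 ..........####################..........
216 ...........##################...........
217 ...........##################...........
218 ...........#################............
219 ............###############.............
220 ..............############..............
221 ...............##########...............
222 ..................####..................
[ 0.4112 -0.3489  0.05  ] [0.0075 0.012  0.1679]
[ 0.4139 -0.3472  0.083 ] [0.0105 0.0109 0.1349]
```

```bash
python3 -m inch '0.5 .009 .0113 .04 0;0.5 0 0 .05 0;0.5 0 0 .05 0;0.5 0 0 .015 0;0.5 0 0 .009 0;0.5 0 0 0 0;0 0 0 0 0;0 0 0 0 0;0 0 0 0 0;0 0 0 0 0;0 0 0 0 0;0 0 0 0 0' 80
```

```text
clock: 16.95
tcp_pos: [0.4128, -0.3488, 0.0554]
ee_rot: [179.9, -0.1, 12.2]
contact_force: [-0.0, 0.9, 6.9]
opening: 0.0133
grasp_force: 77.9
```

```bash
python3 -m inch '0 0 0 -.01 0;0 0 0 -.03 0;0 0 0 -.055 0;0 0 0 -.055 0;0 .04 -.05 0 0;0 .04 -.05 0 0;0 .04 -.05 0 0;0 .04 -.05 0 0;0 .037 -.0555 0 0;0 0 0 0 0;0 0 0 0 0;0 0 0 0 0;0 0 0 0 0'
python3 - <<'E'
from h import *
c=robot.calibration("wrist");s=robot.sense();im=robot.camera("wrist")[:,:,::-1];cv2.imwrite("pics/w8.png",im);np.savez("w8.npz",tcp=s["tcp_pos"],**c)
g=cv2.cvtColor(im,6)
for z in (.042,.0465): print(z,proj(c,np.array([.5905,-.049,z])))
t=s["tcp_pos"];print("tcp",t,"tip px",proj(c,t-[0,0,.0504]),"nose base",proj(c,t-[0,0,.0434]),"shoulder",proj(c,t-[0,0,.008]))
u,v=proj(c,np.array([.5905,-.049,.048])).astype(int)
print("hole region",u,v);print('\n'.join(' '.join(f"{x:3d}" for x in r) for r in g[v-20:v+22:2,u-24:u+26:2]))
u,v=320,proj(c,t-[0,0,.0504]).astype(int)[1]
print("pin region",u,v);print('\n'.join(' '.join(f"{x:3d}" for x in r) for r in g[v-30:v+44:3,u-33:u+36:3]))
E
```

```text
clock: 18.58
tcp_pos: [0.5459, -0.0674, 0.2039]
ee_rot: [180.0, -0.0, 12.1]
contact_force: [0.5, -0.4, -1.3]
opening: 0.0129
grasp_force: 78.8
0.042 [308.37929676 162.93701578]
0.0465 [308.24969256 163.42925338]
tcp [ 0.54591985 -0.06741826  0.20393727] tip px [318.6225375  259.58976195] nose base [318.66905752 263.96870812] shoulder [318.96201096 291.54452147]
hole region 308 163
170 169 168 168 167 167 167 167 168 169 171 171 172 171 171 171 170 170 170 169 169 169 169 168 168
170 170 170 170 170 169 169 168 167 167 167 167 168 169 170 171 172 172 172 171 171 170 170 170 169
169 169 169 170 170 170 170 170 170 170 169 168 168 167 167 166 167 169 169 171 172 172 172 171 170
166 166 167 167 168 169 169 170 170 170 170 170 170 170 169 168 168 168 167 167 168 168 169 170 169
167 167 166 166 166 166 166 167 167 169 169 170 170 170 170 170 170 169 169 169 168 168 168 167 164
169 169 169 169 168 167 166 166 166 166 166 166 167 168 169 169 170 170 170 170 170 170 170 169 166
169 169 169 169 170 170 170 169 168 167 161 154 155 162 166 166 166 168 168 169 170 170 170 170 166
168 169 169 169 
[... 3002 characters left out ...]
 123 114 124 137 146 145 110  96  94  93  93  98 100  99
 99  96  95  96  68  64 131  96  87  90  91  92  96 111 142  67  54  97  97  97  99  99  99
 99  95  96  96  60  57  89  82  86  89  92  93  96 101 107  57  47  97  98  97  99 101 101
 97  96  96  95  56  50  79  82  87  90  92  94  97 101 100  47  40  96  97  97  97  95  94
 92  95  96  94  51  51  80  83  87  90  92  93  96 102 100  48  35  92  97  97  94  42  38
 95  95  96  92  48  54  81  83  88  90  92  93  97 101 100  58  32  93  96  97  97  49  31
 95  95  95  87  47  59  81  83  87  91  93  94  96 102 100  65  31  85  97  97  97  64  30
 95  94  95  82  47  61  81  84  88  92  93  94  96 101 101  79  30  78  97  96  98  80  34
```

```bash
python3 - <<'E'
from h import *
d=dict(np.load("w8.npz"));im=cv2.imread("pics/w8.png");g=cv2.cvtColor(im,6)
from scipy.spatial.transform import Rotation as Ro
R=Ro.from_euler('xyz',[180,0,12.1],degrees=True).as_matrix();t=d["tcp"]
print("hole",onz(d,(307.4,163.4),.052).round(4), "@.0465",onz(d,(307.4,163.4),.0465).round(4))
a=np.linspace(0,2*np.pi,73);
for ox in (-.002,0,.002,.004):
  out=[]
  for h,r in ((.0504,.002),(.0434,.0045),(.0104,.0045),(.0104,.012),(.0054,.012)):
    P=np.c_[ox+r*np.cos(a),r*np.sin(a),0*a+h]@R.T+t; p=proj(d,P); out.append((p[:,0].min().round(1),p[:,0].max().round(1),p[:,1].min().round(1),p[:,1].max().round(1)))
  print(ox,out)
print("cols v=245..300"); 
for u in (306,311,316,321,326): print(u,g[245:300,u].tolist())
for v in (262,266,268,277,280): print(v,g[v,295:342].tolist())
E
```

```text
hole [ 0.5909 -0.0483  0.052 ] @.0465 [ 0.5904 -0.0483  0.0465]
-0.002 [(np.float64(315.3), np.float64(321.9), np.float64(259.6), np.float64(265.7)), (np.float64(311.1), np.float64(326.3), np.float64(260.0), np.float64(274.1)), (np.float64(309.9), np.float64(328.0), np.float64(284.7), np.float64(301.1)), (np.float64(294.8), np.float64(343.0), np.float64(270.7), np.float64(314.3)), (np.float64(294.2), np.float64(343.8), np.float64(275.0), np.float64(319.6))]
0 [(np.float64(315.3), np.float64(321.9), np.float64(256.5), np.float64(262.6)), (np.float64(311.0), np.float64(326.3), np.float64(256.8), np.float64(271.0)), (np.float64(309.9), np.float64(328.0), np.float64(281.0), np.float64(297.5)), (np.float64(294.8), np.float64(343.1), np.float64(266.9), np.float64(310.8)), (np.float64(294.1), np.float64(343.9), np.float64(271.1), np.float64(316.0))]
0.002 [(np.float64(315.3), np.float64(321.9), np.float64(253.4), np.float64(259.6)), (np.float64(311.0), np.float64(326.3), np.float64(253.6), np.float64(267.9)), (np.float64(309.8), np.float64(328.0), np.float64(277.3), np.float64(293.9)), (np.
[... 2265 characters left out ...]
5, 104, 103, 103, 103]
268 [104, 105, 104, 105, 105, 105, 106, 105, 105, 105, 106, 105, 105, 103, 96, 84, 81, 82, 84, 84, 88, 90, 92, 92, 94, 93, 94, 95, 94, 94, 97, 102, 103, 103, 103, 104, 104, 104, 105, 106, 106, 107, 107, 107, 107, 107, 107]
277 [92, 92, 90, 87, 85, 91, 105, 120, 130, 135, 136, 137, 139, 138, 139, 140, 140, 141, 143, 144, 146, 146, 146, 146, 144, 143, 143, 143, 142, 142, 143, 145, 147, 148, 147, 146, 143, 135, 124, 112, 103, 101, 100, 99, 99, 99, 99]
280 [90, 88, 86, 86, 86, 89, 93, 100, 117, 132, 135, 136, 136, 136, 135, 134, 133, 131, 128, 123, 119, 116, 114, 115, 119, 124, 129, 133, 137, 140, 144, 146, 147, 146, 145, 142, 130, 110, 101, 97, 96, 97, 95, 94, 93, 93, 93]
```

The leaf is down, its hole is at (307,163), and the pin's offset from the tool is under 1 mm. Moving over the hole and inserting.

```bash
python3 -m inch '0 .024 -.005 .02 0;0 .024 -.0051 .03 0;0 0 0 .03 0;0 0 0 .015 0;0 0 0 0 0;0 0 0 0 0'
python3 -m inch '0 0 0 .004 0;0 0 0 .004 0;0 0 0 .004 0;0 0 0 .004 0;0 0 0 0 0;0 0 0 0 0'
```

```text
clock: 19.38
tcp_pos: [0.5918, -0.0466, 0.1101]
ee_rot: [180.0, -0.1, 12.2]
contact_force: [0.3, 0.2, -1.2]
opening: 0.0132
grasp_force: 78.8
clock: 20.12
tcp_pos: [0.5912, -0.0467, 0.0927]
ee_rot: [179.9, 0.0, 12.2]
contact_force: [0.8, -3.7, -0.5]
opening: 0.0128
grasp_force: 78.8
```

```bash
python3 -m inch '0 0 .001 .003 0;0 0 0 .003 0;0 0 0 .004 0;0 0 0 0 0'
python3 -m inch '0 0 0 .004 0;0 0 0 .004 0;0 0 0 .004 0;0 0 0 0 0'
```

```text
clock: 20.62
tcp_pos: [0.5913, -0.0473, 0.0824]
ee_rot: [180.0, 0.0, 12.2]
contact_force: [-0.5, -3.2, 0.7]
opening: 0.0129
grasp_force: 78.8
clock: 21.12
tcp_pos: [0.5912, -0.0475, 0.0703]
ee_rot: [180.0, 0.0, 12.2]
contact_force: [0.1, -5.4, -0.5]
opening: 0.013
grasp_force: 78.8
```

```bash
python3 -m inch '0 0 .001 .002 0;0 0 0 .003 0;0 0 0 .003 0;0 0 0 0 0'
python3 -m inch '0 0 0.0003 .002 0;0 0 0 .002 0;0 0 0 .002 0;0 0 0 0 0;0 0 0 0 0'
```

```text
clock: 21.62
tcp_pos: [0.5913, -0.0478, 0.0623]
ee_rot: [-180.0, 0.0, 12.2]
contact_force: [0.8, -2.3, -1.2]
opening: 0.0133
grasp_force: 78.8
clock: 22.25
tcp_pos: [0.5914, -0.0482, 0.0573]
ee_rot: [-180.0, -0.0, 12.2]
contact_force: [-3.0, 0.5, 5.7]
opening: 0.0129
grasp_force: 79.6
```

```bash
python3 -m inch '0 0 0 .001 0;0 0 0 .001 0;0 0 0 0 0;0 0 0 0 0' 110
python3 -m inch '0 0 0 .001 0;0 0 0 .001 0;0 0 0 0 0;0 0 0 0 0;0 0 0 0 0'
```

```text
clock: 22.75
tcp_pos: [0.5915, -0.0483, 0.0568]
ee_rot: [-180.0, -0.0, 12.2]
contact_force: [-5.9, 0.6, 14.8]
opening: 0.0121
grasp_force: 108.6
clock: 23.38
tcp_pos: [0.5916, -0.0483, 0.0567]
ee_rot: [180.0, -0.1, 12.2]
contact_force: [-8.4, 0.2, 25.4]
opening: 0.0122
grasp_force: 110.0
```

```bash
python3 -m inch '0 -.0005 0 0 0;0 0 0 0 0;0 0 0 0 0;0 0 0 0 0;0 0 0 0 0;0 0 0 0 0;0 0 0 0 0;0 0 0 0 0'
python3 -c "
from bench import robot
print(robot.hand_in())"
```

```text
clock: 24.38
tcp_pos: [0.5915, -0.0483, 0.0567]
ee_rot: [180.0, -0.1, 12.2]
contact_force: [-7.1, 0.8, 24.0]
opening: 0.012
grasp_force: 110.0
the job is handed in; nothing more can be done
None
```

I handed the job in at 24.4 s: the mount is on its post, and the gripped pin is still pressed down through the leaf at about 24 N. I judged the leaf fully shut from the height and the sharp rise in force, not from a final picture.

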